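# Centre a mortar core on the rocking platen, then run it in under the ram

### The job

The capped mortar core on the little compression frame stands off centre on its rocking round platen. With the carriage still drawn out, tap the core lightly with your fingertips until it stands in the middle of the platen's scribed circles, take your fingers away, then push the carriage gently all the way in to its stop by its upturned front plate. Never grip or lift the core, do not knock it over, and leave the spare cores and everything else on the bench alone.

Things in the scene. Friction and masses are not known exactly. Their poses are not given: they have to be found in the camera images.
- frame: small compression frame, fixed: grey base plate 300 x 170 x 12 mm, two 20 mm columns at x = 0.09, y = +-0.066, crosshead over them at z = 0.152 to 0.188 (x = 0.068 to 0.112, its gauge reaches out to x = 0.057), cylinder on it up to z = 0.24. Origin: on the bench under the base plate; x from the front to the columns at the back, z up. The base plate spans x = -0.145 to 0.155
- carriage (a joint): pale aluminium carriage on two rails, slides along the frame's +x and carries platen and core: 0 = drawn out (as at the start), 0.12 m = fully in against its stop, platen under the ram. It slides stiffly (about 3 N plus 12 N s/m), stays where it is left, does not latch. A sudden shove (over about 0.1 m/s) can topple the core
- push_plate (a point): centre of the front face of the carriage's upturned front plate (92 mm wide, 8 mm thick, top at 62 mm, this point at 44 mm above the bench), 105 mm in front of the platen's axis. Push it along the frame's +x. The 12 mm high base plate below reaches 10 mm farther forward when the carriage is out
- platen_centre (a point): centre of the top face of the round steel platen: 66 mm diameter, 60 mm above the bench, with a scribed cross and scribed circles of 27 mm (the core's outline) and 46 mm diameter. It rocks up to 0.07 rad any way on a sprung spherical seat (0.5 N m/rad, pivot 18 mm below the face): it leans under an off-centre core, comes level under a central one
- core: test core, loose on the platen: grey mortar cylinder 26 mm diameter, 46 mm high, with a domed steel cap of 28.4 mm diameter bonded on top, 57.5 mm high in all, about 0.12 kg. Origin: centre of its flat foot; z along its axis. It starts 9 to 20 mm off the platen's centre, towards the frame's front
- spare_1: spare core, same shape and size as the core, standing on the bench beside the frame; leave it. Origin: centre of its foot
- spare_2: second spare core beside the first; leave it. Origin: centre of its foot
- spanner: combination spanner 156 x 28 x 6 mm lying on the bench along the frame's side; leave it. Origin: centre of its underside, long axis y
- tin: round aluminium sample tin with lid, 58 mm diameter, 37 mm high, on the bench to the right; leave it
- plate: square ground steel test plate 50 x 50 x 10 mm on the bench to the right; leave it
- small_box: small white plastic box 35 x 63 x 24 mm on the bench to the right; leave it
Mind the look-alikes: they are no part of the job. Leave any orange, purple or red look-alike of the core alone.

How it is judged (in metres and radians):
On the way:
1. the core stands centred on the platen (within 4 mm), untouched, with the carriage still drawn out (in by less than 30 mm) (horizontal distance between core and platen_centre below 0.004 m and angle between core's own z axis and vertical below 0.08 rad and contact force between each of the arm, the fingers and core below 0.05 N and value of joint carriage below 0.03 m), for 0.3 s.
At the end, for the whole second after the job is handed in: The carriage is fully in (within 4 mm of its stop) and the core stands upright and at rest on the platen, its foot within 4 mm of the platen's centre (value of joint carriage above 0.116 m and horizontal distance between core and platen_centre below 0.004 m and z of core in the frame of platen_centre between -0.003 and 0.003 m and angle between core's own z axis and vertical below 0.08 rad and linear speed of core below 0.01 m/s); the robot touches nothing.
It fails at once if the core tips more than 0.3 rad (angle between core's own z axis and vertical above 0.3 rad).
It fails at once if the core is lifted more than 6 mm off the platen, or falls off it (z of core in the frame of platen_centre above 0.006 m or z of core in the frame of platen_centre below -0.006 m).
It fails at once if the core is gripped or struck hard (more than 12 N) (contact force between any of the fingers, the arm and core above 12 N).
It fails at once if the carriage is shoved (faster than 0.25 m/s) (velocity of joint carriage above 0.25 m/s).
It fails at once if another thing on the bench is moved more than 15 mm (distance of any of spare_1, spare_2, spanner, tin, plate, small_box from where it was at the start of the episode above 0.015 m).
It also fails if it takes over 58 s, if anything falls off the work surface, if the arm or the gripper's body presses on something with over 40 N, if the wrist force passes 120 N, or if a joint passes its speed limit or range.

### The arm

A 7-joint arm with a two-finger parallel gripper is mounted at the origin on a cart in front of the work surface, level with it; the furniture and walls round the work are solid. World frame = base frame: x ahead of the robot, y to its left, z up, the work surface at z = 0. Lengths are in m, angles in degrees, forces in N, time in s.
With the tool pointing down it reaches from about 0.425 to 0.875 m from the base axis. Payload 4.7 kg.
Tool frame: the origin (TCP) lies on the centre line of the jaws, within the pads' length; the fingertips stand 19 mm ahead of it and the grasp point (between the pads) is the TCP; z points along the fingers, y is the line along which they close (so a half turn about z gives the same grasp; the last joint's range is limited). The gripper opens to 87 mm and grips with 3 to 60 N. Pads are 19 mm wide; open, the fingers measure 117 mm over their backs; the gripper's body (75 mm by 190 mm) begins 51 mm behind the grasp point.
Start: joints at [69.047, 18.392, -4.016, 83.108, 1.295, 78.541, -3.26], TCP at [0.241, -0.604, 0.242] pointing down, gripper open.
Joint ranges: [-163.93, 163.93], [-17.29, 119.83], [-79.2, 71.16], [3.27, 140.29], [-89.18, 269.18], [5.43, 117.66], [-154.24, 154.24]. Speed limits (degrees/s): [147.25, 147.25, 180, 180, 180, 180, 180].

### API

Orientations are given as [roll, pitch, yaw] about the fixed x, y, z axes, in that order (R = Rz(yaw) Ry(pitch) Rx(roll)).
In Python, from cell import env, imaging gives the robot as it stands.
- The arm moves only by the shell command python3 -m crank 'ROWS' [OPENING] [FORCE]. ROWS is JSON, a list of rows, each an object of numbers: "x", "y", "z": the shift along the tool's x, y, z in m; "turn": the turn about the tool's z in rad. In form: [{"x": .., "y": .., "z": .., "turn": ..}, ...]. A call has 1 to 12 rows; each row is the pose to reach, as a shift and turn from the pose commanded when the call began, along the tool's axes at that moment; what a row does not reach only later rows make up. A row lasts 1/8 s, in which the tool goes at most 62.5 mm and 10.7 degrees, less where a joint would pass 70% of its speed; a pose out of reach is approached as far as the arm can. A call with a gripper value outside its range is refused whole. OPENING is the finger opening in m, from 0 to 0.087, set as the call begins (- or left out, the last holds). The fingers move at their own pace and stop on an object; FORCE is the grip in N (left out, the last holds). Time passes only in rows, so rows that repeat a pose let the fingers close. It gives the time, the measured TCP pose, the force, the opening and the grip force at its end, in the units of the state.
- env.get_obs(): the state, without advancing time (a new reading comes with each control period).
- imaging.read_camera(name): name is "scene" or "top" or "wrist"; returns the picture (420x560x3 uint8, red, green, blue); there is no depth.
- imaging.get_calibration(name): a dict with "camera_matrix" (3x3 intrinsics, pixels), "position" and "attitude" of the camera in the world. Camera axes: x right, y up, looking along -z (the intrinsics and any distortion apply to the point x, -y, -z); pixel columns grow to the right and rows downward; lengths in m; the calibration is good to about 2 mm. A picture is of the moment at which its call begins: read the wrist's pose just before it. get_calibration takes no time and is no camera call; for the wrist camera it gives the pose at the moment of the call.
- env.sign_off(): hands the job in; it is judged then, once.
The state is a dict: "time_s": time; "qpos": joint angles; "joint_velocities": joint speeds; "effort": joint torques, N m; "tool_pos": TCP position; "tool_rot": TCP orientation; "force": force on the tool from outside, world axes, zero at the start; "wrist_torque": the same for the moment, N m; "grip_width": finger opening in m; "grasp_force": force on a finger pad.
Only numpy, scipy, OpenCV 4.12 (cv2) and the standard library are available. Lean on these libraries where they do the work, as an engineer would, in place of code of your own. Each camera call takes 0.05 s, during which the arm holds its last target. There are 200 camera calls.

## Working session

There is one attempt and no reset: what is moved stays moved. The work goes in short steps, Python scripts to look and compute and a shell command to move; the robot and the scene stay as the last step left them, time stands still between calls to the robot, and variables do not carry over. Pictures are saved under pics/ and viewed, at most 10 in all, crops included, and the job is handed in when it is done.

```bash
mkdir -p pics; cat > h.py <<'E'
from cell import env, imaging
import numpy as np, cv2
from scipy.spatial.transform import Rotation as R
def shot(n,f=None):
    c=imaging.get_calibration(n); im=imaging.read_camera(n)
    if f: cv2.imwrite('pics/'+f,im[:,:,::-1])
    return im,c
def rot(c):
    a=np.array(c['attitude'],float)
    return a if a.shape==(3,3) else R.from_euler('xyz',a,degrees=True).as_matrix() if a.size==3 else R.from_quat(a).as_matrix()
def ray(c,u,v):
    K=np.array(c['camera_matrix']); d=np.linalg.inv(K)@[u,v,1]
    return np.array(c['position']),rot(c)@[d[0],-d[1],-d[2]]
def onz(c,u,v,z):
    p,d=ray(c,u,v); return p+d*(z-p[2])/d[2]
def proj(c,P):
    q=rot(c).T@(np.array(P)-c['position']); q=np.array(c['camera_matrix'])@[q[0],-q[1],-q[2]]; return q[:2]/q[2]
E
python3 - <<'E'
from h import *
s,c=shot('scene','s0.png'); print(c)
t,d=shot('top','t0.png'); print(d)
cv2.imwrite('pics/a.png',np.vstack([s,t])[:,:,::-1])
o=env.get_obs(); print(o)
E
```

```text
{'camera_matrix': array([[447.62252465,   0.        , 285.0636445 ],
       [  0.        , 447.62252465, 212.65788447],
       [  0.        ,   0.        ,   1.        ]]), 'position': array([0.25830014, 0.53770131, 0.78717182]), 'attitude': array([  42.34987155,    0.98401943, -156.9226307 ])}
{'camera_matrix': array([[485.21122433,   0.        , 283.77632653],
       [  0.        , 485.21122433, 212.78546863],
       [  0.        ,   0.        ,   1.        ]]), 'position': array([ 0.43757555, -0.07794789,  1.11838224]), 'attitude': array([  7.07914312,   1.1651872 , -90.78871407])}
{'time_s': 0.1, 'qpos': array([69.04737378, 18.4345923 , -4.01551798, 83.1691539 ,  1.29499594,
       78.54318058, -3.26177248]), 'joint_velocities': array([ 0.09420055, -0.18007541, -0.03792554, -0.18048678, -0.00377221,
       -0.01113915,  0.02890502]), 'effort': array([ 3.32522432e-04, -4.92569947e+01, -4.05364763e-01, -3.13399136e+01,
       -6.41907798e-02,  3.94731970e-02,  7.02378588e-05]), 'tool_pos': array([ 0.24074701, -0.60324812,  0.2405625 ]), 'tool_rot': array([-1.79898311e+02,  5.66517195e-03,  2.17604672e+01]), 'force': array([-0.02342897, -0.49101436,  0.13992037]), 'wrist_torque': array([ 0.05838851,  0.03386177, -0.06480739]), 'grasp_force': 0.0, 'grip_width': 0.0874227265562961}
```

View pics/s0.png

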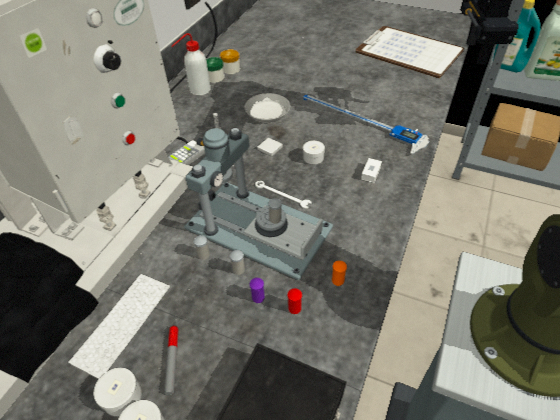

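View pics/t0.png

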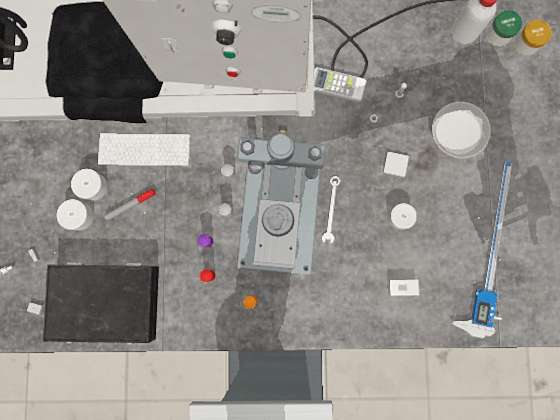

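Scene: the core stands on the platen at about scene (275,210) / top (278,219). The look-alikes in top are spares (227,171) and (224,210), purple (205,241), red (207,276) and orange (250,302). By the description I choose the one on the platen; next is a close crop to check it.

```bash
python3 - <<'E'
from h import *
t=cv2.imread('pics/t0.png')[120:280,225:345]; s=cv2.imread('pics/s0.png')[180:280,180:340]
a=cv2.resize(t,None,fx=3.75,fy=3.75,interpolation=cv2.INTER_CUBIC)
b=cv2.resize(s,(350,219),interpolation=cv2.INTER_CUBIC)
o=np.zeros((600,800,3),np.uint8); o[:,:450]=a; o[:219,450:]=b
b=cv2.resize(cv2.imread('pics/s0.png')[185:245,240:310],(350,300),interpolation=cv2.INTER_CUBIC);o[300:,450:]=b
cv2.imwrite('pics/c1.png',o)
E
```

```text
(no output)
```

View pics/c1.png

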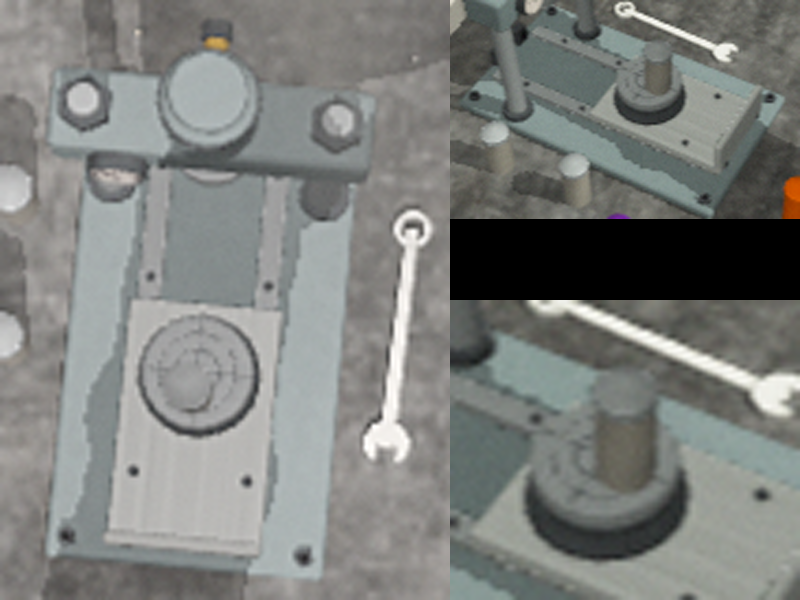

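The crop confirms it: the core on the platen is at crop (190,382), the platen centre at crop (199,375), and the front holes of the base at (66,536) and (303,556).

```bash
python3 - <<'E'
from h import *
c=imaging.get_calibration('top')
f=lambda u,v,z:onz(c,225+u/3.75,120+v/3.75,z)
a=f(66,536,.012);b=f(303,556,.012);e=f(47,557,.012);g=f(320,577,.012)
print(a,b,e,g)
for p,q in((a,b),(e,g)):
  d=p-q; print(np.degrees(np.arctan2(-d[0],d[1])),np.hypot(*d[:2]))
P=f(199,375,.06);print('platen',P,'cap',f(188,382,.108))
print('plate top L,R',f(106,542,.062),f(257,555,.062))
E
```

```text
[0.46197417 0.03784236 0.012     ] [ 0.44792729 -0.10546079  0.012     ] [0.44948829 0.0494075  0.012     ] [ 0.43521002 -0.11545592  0.012     ]
-5.598371090550315 0.1439899501762922
-4.949845955164846 0.16548056179439863
platen [ 0.55357224 -0.04547982  0.06      ] cap [ 0.54447722 -0.04075751  0.108     ]
plate top L,R [0.45709086 0.00944889 0.062     ] [ 0.44840262 -0.07771859  0.062     ]
```

```bash
python3 -m crank '[{"x":0.04,"y":-0.04,"z":0,"turn":0.04},{"x":0.08,"y":-0.085,"z":0,"turn":0.1},{"x":0.12,"y":-0.13,"z":0,"turn":0.15},{"x":0.16,"y":-0.17,"z":0,"turn":0.2},{"x":0.2,"y":-0.215,"z":0,"turn":0.25},{"x":0.24,"y":-0.255,"z":0,"turn":0.3},{"x":0.28,"y":-0.3,"z":0,"turn":0.35},{"x":0.32,"y":-0.34,"z":0,"turn":0.4},{"x":0.36,"y":-0.385,"z":0,"turn":0.44},{"x":0.39,"y":-0.42,"z":0,"turn":0.468},{"x":0.405,"y":-0.435,"z":0,"turn":0.468},{"x":0.413,"y":-0.441,"z":0,"turn":0.468}]' 0 10
python3 - <<'E'
from h import *
w,c=shot('wrist','w1.png'); print(c['position'],c['attitude'])
s,_=shot('scene','s1.png')
o=np.vstack([w[:, :], cv2.resize(s,(560,420))]); 
a=np.zeros((600,800,3),np.uint8); a[:420,:400]=cv2.resize(w,(400,420))if 0 else 0
a[:300,:400]=cv2.resize(w,(400,300)); a[:,400:]=cv2.resize(s[60:360,130:330],(400,600)); cv2.imwrite('pics/c2.png',a[:,:,::-1])
E
```

```text
time_s: 1.6
tool_pos: [0.4611, -0.0397, 0.2413]
tool_rot: [180.0, 0.0, -4.9]
force: [-0.2, -0.2, -0.2]
grip_width: 0.0007
grasp_force: 0.0
[ 0.53165892 -0.04475622  0.38479193] [-1.49855381e+01 -5.08270084e-03 -9.49715679e+01]
```

View pics/c2.png

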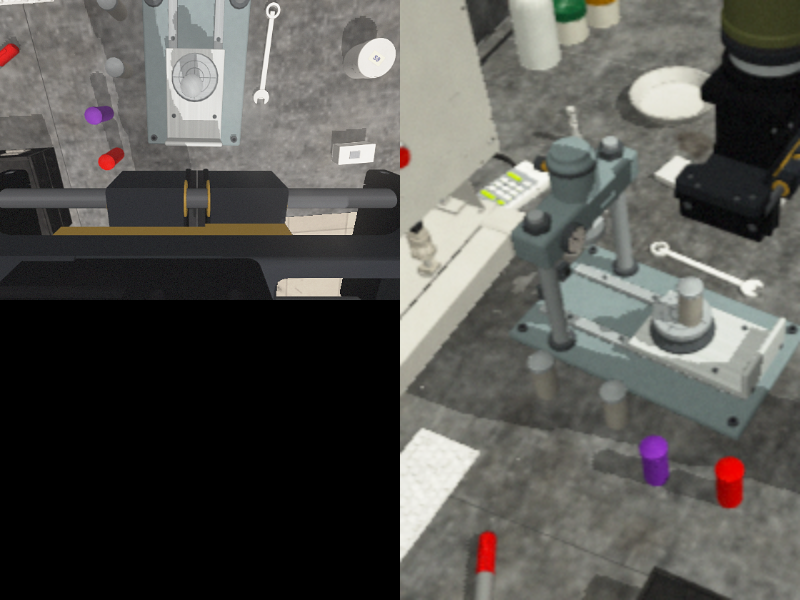

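Wrist view: the platen is at about (272,107) in full pixels, with the core towards the front of it. The fingers are closed at the bottom centre. I'll measure it close up.

```bash
python3 - <<'E'
from h import *
w=cv2.imread('pics/w1.png')[60:210,200:350]
a=cv2.resize(w,(600,600),interpolation=cv2.INTER_CUBIC); cv2.imwrite('pics/c3.png',a)
E
```

```text
(no output)
```

View pics/c3.png

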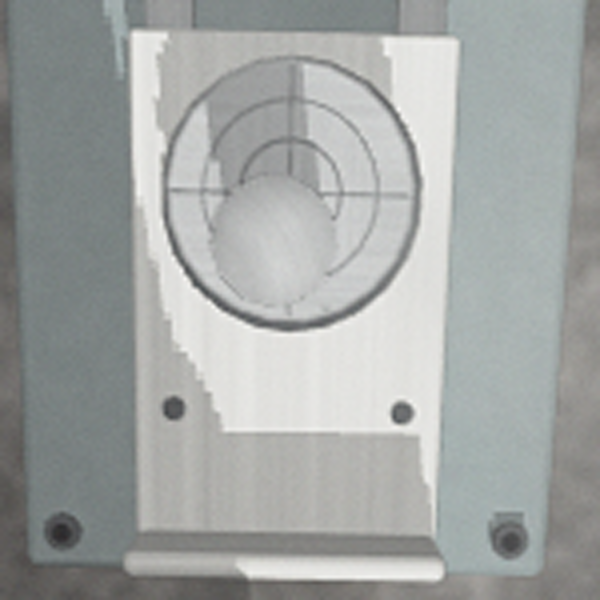

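Platen cross at crop (291,192); cap circle centred at crop (273,240) with a radius of about 64 px.

```bash
python3 - <<'E'
from h import *
c=imaging.get_calibration('wrist')
f=lambda u,v,z:onz(c,200+u/4,60+v/4,z)
P=f(291,192,.06);C=f(273,240,.108);print(P,C)
print('r',np.linalg.norm(f(337,240,.108)-C))
L,Rr=f(128,575,.062),f(442,578,.062);print('plate',L,Rr)
a,b=f(62,531,.012),f(510,540,.012);print(a,b)
yaw=np.degrees(np.arctan2(-(a-b)[0],(a-b)[1]));print(yaw)
x=np.array([np.cos(np.radians(yaw)),np.sin(np.radians(yaw))]);y=np.array([-x[1],x[0]])
d=(C-P)[:2];print('cap offset frame',d@x,d@y)
# foot edges: mortar left visible edge (210,240)
E
```

```text
[ 0.55514514 -0.04503515  0.06      ] [ 0.54181263 -0.04017846  0.108     ]
r 0.014445940405993203
plate [0.45669129 0.01021698 0.062     ] [ 0.44801007 -0.07832694  0.062     ]
[0.46151978 0.03834479 0.012     ] [ 0.44580345 -0.10606813  0.012     ]
-6.211004683760889
cap offset frame -0.013779695509869183 0.003385734273330731
```

```bash
python3 -m crank '[{"x":0.015,"y":-0.01,"z":0.02,"turn":0.13},{"x":0.032,"y":-0.0195,"z":0.05,"turn":0.267},{"x":0.032,"y":-0.0195,"z":0.09,"turn":0.267},{"x":0.032,"y":-0.0195,"z":0.125,"turn":0.267},{"x":0.032,"y":-0.0195,"z":0.145,"turn":0.267},{"x":0.032,"y":-0.0195,"z":0.152,"turn":0.267},{"x":0.032,"y":-0.0195,"z":0.152,"turn":0.267}]'
python3 - <<'E'
from h import *
w,c=shot('wrist','w2.png'); s,_=shot('scene','s2.png')
a=np.zeros((600,800,3),np.uint8); a[:420,:400]=cv2.resize(w[:,80:480],(400,420)); a[:,400:]=cv2.resize(s[120:285,220:330],(400,600)); cv2.imwrite('pics/c4.png',a[:,:,::-1])
print(c['position'],c['attitude'])
E
```

```text
time_s: 2.58
tool_pos: [0.4945, -0.0253, 0.0895]
tool_rot: [180.0, 0.0, -20.4]
force: [0.1, -0.1, 1.1]
grip_width: 0.0003
grasp_force: 0.0
[ 0.56090693 -0.04891252  0.23298273] [-1.49871770e+01 -7.52431649e-04 -1.10474482e+02]
```

View pics/c4.png

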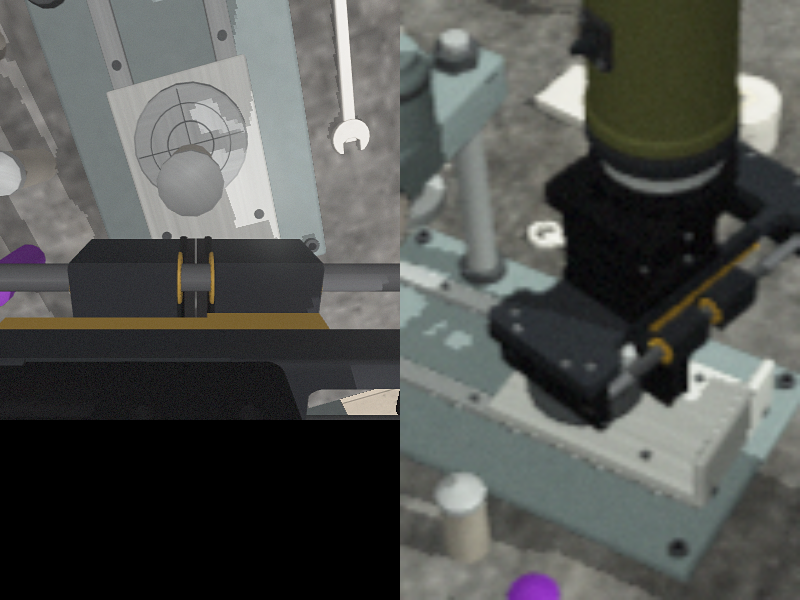

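Close view: cap circle at crop (191,184) i.e. full (271,184), r≈33; platen cross at about full (271,143); the finger tips at y≈240 stand in line with it and still clear.

```bash
cat >> h.py <<'E'
def cap(w,c,guess,zc=.108):
    # cap circle near the predicted pixel; returns world xy of cap centre and picture values
    g=cv2.GaussianBlur(cv2.cvtColor(w,cv2.COLOR_RGB2GRAY),(5,5),0)
    u0=proj(c,[*guess,zc]); r0=np.linalg.norm(proj(c,[guess[0]+.0142,guess[1],zc])-u0)
    h=cv2.HoughCircles(g,cv2.HOUGH_GRADIENT_ALT,1,5,param1=80,param2=.5,minRadius=int(r0*.88),maxRadius=int(r0*1.15))
    L=[] if h is None else [q[0] if q.ndim==2 else q for q in h]
    L=sorted(L,key=lambda q:np.hypot(*(q[:2]-u0)))[:3]
    for q in L: print('circle',q,onz(c,q[0],q[1],zc)[:2].round(4))
    return L
def tool():
    o=env.get_obs(); p=np.array(o['tool_pos']); y=np.radians(o['tool_rot'][2])
    M=np.array([[np.cos(y),np.sin(y)],[np.sin(y),-np.cos(y)]]) # rows: tool x, tool y
    return p,M
E
python3 - <<'E'
from h import *
w=cv2.imread('pics/w2.png')[:,:,::-1].copy(); c=imaging.get_calibration('wrist')
cap(w,c,(.5418,-.0402))
P=onz(c,271,143,.06); C=onz(c,271,184,.108); print(P,C)
p,M=tool(); print('tool: cap',M@(C-p)[:2],'plat',M@(P-p)[:2])
a=w[60:230,190:350,::-1]; cv2.imwrite('pics/c5.png',cv2.resize(a,None,fx=3.5,fy=3.5,interpolation=cv2.INTER_CUBIC))
E
```

```text
circle [271.      181.       33.46229] [ 0.5427 -0.0394]
[ 0.55638288 -0.04379067  0.06      ] [ 0.5415107  -0.03893923  0.108     ]
tool: cap [ 0.04817532 -0.00295565] plat [ 0.06380591 -0.00359028]
```

View pics/c5.png

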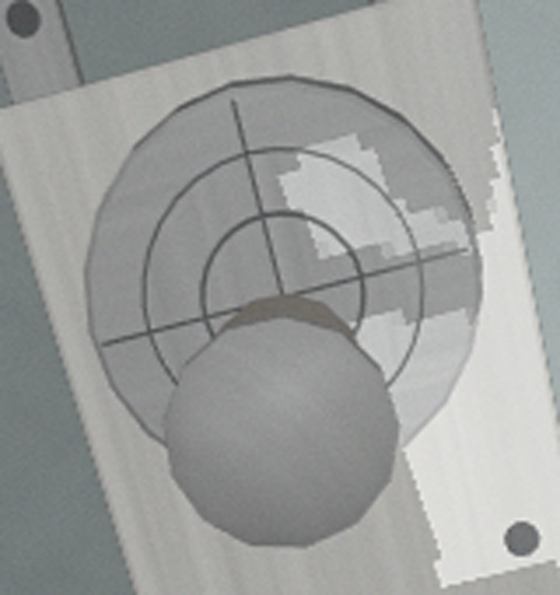

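Cross centre at full (270.9,144.9), cap at (270.6,183). The push is about 14.5 mm along tool x, so I approach and do a small test push.

```bash
python3 -m crank '[{"x":0.006,"y":-0.0015,"z":0,"turn":0},{"x":0.012,"y":-0.003,"z":0,"turn":0},{"x":0.017,"y":-0.003,"z":0,"turn":0},{"x":0.020,"y":-0.003,"z":0,"turn":0},{"x":0.022,"y":-0.003,"z":0,"turn":0},{"x":0.023,"y":-0.003,"z":0,"turn":0},{"x":0.024,"y":-0.003,"z":0,"turn":0},{"x":0.025,"y":-0.003,"z":0,"turn":0},{"x":0.026,"y":-0.003,"z":0,"turn":0},{"x":0.027,"y":-0.003,"z":0,"turn":0},{"x":0.028,"y":-0.003,"z":0,"turn":0},{"x":0.028,"y":-0.003,"z":0,"turn":0}]'
python3 - <<'E'
from h import *
w,c=shot('wrist','w3.png'); L=cap(w,c,(.544,-.0402))
print(proj(c,[.5558,-.0438,.06]))
p,M=tool(); print('plat',M@(np.array([.5558,-.0438])-p[:2]))
a=w[60:260,190:390,::-1]; cv2.imwrite('pics/c6.png',cv2.resize(a,None,fx=3,fy=3,interpolation=cv2.INTER_CUBIC))
E
```

```text
time_s: 4.18
tool_pos: [0.5219, -0.0313, 0.0895]
tool_rot: [180.0, 0.0, -20.3]
force: [0.4, -0.7, 0.5]
grip_width: 0.0005
grasp_force: 0.1
circle [283.      184.       30.54545] [ 0.5665 -0.0503]
[276.99442408 190.31587049]
plat [ 0.03612257 -0.00010386]
```

View pics/c6.png

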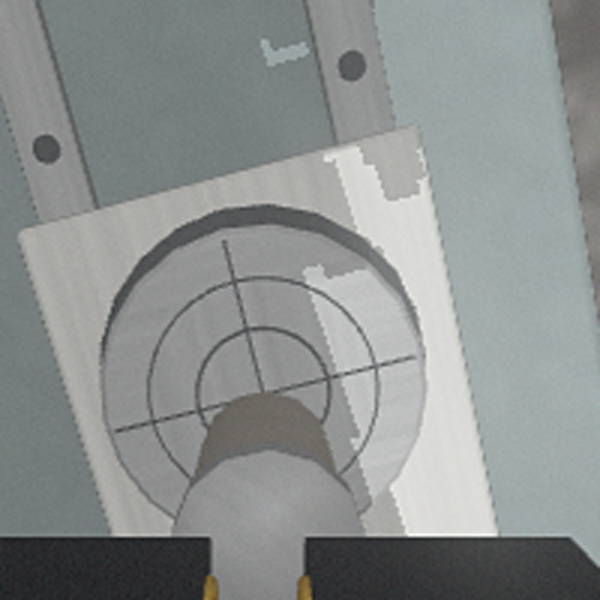

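The wrist view shows the cross at crop (263,391) and the brown foot's back edge at (263,393), so the foot is still about 13 mm short. The inner 27 mm circle gives the target edge. I'll track the foot's edge by its brown colour.

```bash
cat >> h.py <<'E'
def foot(name,show=True):
    w,c=shot('wrist',name); roi=w[100:300,200:350].astype(int)
    m=((roi[:,:,0]-roi[:,:,2])>12).astype(np.uint8)
    m=cv2.morphologyEx(m,cv2.MORPH_OPEN,np.ones((3,3),np.uint8))
    n,l,st,ce=cv2.connectedComponentsWithStats(m); i=1+np.argmax(st[1:,4]); ys,xs=np.nonzero(l==i)
    k=ys.min(); xm=xs[ys<k+3].mean()+200; p,M=tool()
    wid=[np.ptp(xs[ys==k+j])+1 for j in (2,5,10,15) if (ys==k+j).any()]
    q=onz(c,xm,k+100,.06); f=M@(q-p)[:2]-[.013,0]; 
    # row 10 below apex midpoint for lateral
    xl=xs[ys==min(k+10,ys.max())].mean()+200
    print(name,'area',st[i,4],'apex',xm,k+100,'mid',xl,'foot tool',f.round(4),'world',(p[:2]+M.T@f).round(4),'w',wid,'F',env.get_obs()['force'].round(2),'tcp',p.round(4))
    return w,c
E
python3 -m crank '[{"x":0.0005,"y":0,"z":0,"turn":0},{"x":0.001,"y":0,"z":0,"turn":0},{"x":0.0015,"y":0,"z":0,"turn":0},{"x":0.002,"y":0,"z":0,"turn":0}]'
python3 - <<'E'
from h import *
foot('f1.png')
c=imaging.get_calibration('wrist'); print(proj(c,[.5558,-.0438,.06]))
E
```

```text
time_s: 4.72
tool_pos: [0.5237, -0.032, 0.0895]
tool_rot: [180.0, 0.0, -20.3]
force: [-1.4, -0.1, 0.0]
grip_width: 0.0006
grasp_force: 0.5
f1.png area 238 apex 291.0 252 mid 291.0 foot tool [-0.0169  0.0088] world [ 0.5049 -0.0345] w [np.int64(5), np.int64(5), np.int64(5), np.int64(4)] F [-0.13  0.42  0.11] tcp [ 0.5238 -0.032   0.0895]
[276.9436862  193.56732508]
```

```bash
python3 - <<'E'
import cv2
for n in('w3','f1'):
  w=cv2.imread(f'pics/{n}.png')[:,:,::-1]; print(n,[w[y,278].tolist() for y in range(180,240,4)])
E
sed -i 's/w\[100:300,200:350\]/w[100:238,230:330]/; s/>12)/>5)/; s/+200/+230/g' h.py
python3 - <<'E'
from h import *
foot('f2.png')
E
```

```text
w3 [[148, 149, 149], [152, 150, 150], [152, 153, 154], [109, 106, 100], [112, 108, 104], [108, 103, 97], [112, 109, 102], [107, 108, 107], [146, 148, 145], [151, 148, 150], [152, 151, 153], [157, 156, 156], [158, 159, 160], [159, 160, 160], [151, 151, 150]]
f1 [[143, 145, 144], [149, 151, 148], [152, 151, 151], [104, 98, 94], [109, 108, 101], [108, 104, 99], [112, 107, 100], [110, 110, 109], [148, 147, 147], [150, 153, 153], [148, 148, 150], [153, 152, 153], [159, 159, 159], [159, 160, 160], [152, 152, 153]]
f2.png area 513 apex 277.5121951219512 192 mid 278.0 foot tool [0.0221 0.0002] world [ 0.5444 -0.0399] w [np.int64(21), np.int64(28), np.int64(37), np.int64(40)] F [-0.79 -0.15  1.03] tcp [ 0.5238 -0.032   0.0895]
```

```bash
python3 -m crank '[{"x":0.0005,"y":0,"z":0,"turn":0},{"x":0.001,"y":0,"z":0,"turn":0},{"x":0.0015,"y":0,"z":0,"turn":0},{"x":0.002,"y":0,"z":0,"turn":0},{"x":0.0025,"y":0,"z":0,"turn":0},{"x":0.003,"y":0,"z":0,"turn":0},{"x":0.0035,"y":0,"z":0,"turn":0},{"x":0.004,"y":0,"z":0,"turn":0}]'
python3 - <<'E'
from h import *
w,c=foot('f3.png'); w,c=foot('f3b.png'); print(proj(c,[.5558,-.0438,.06]))
E
```

```text
time_s: 5.82
tool_pos: [0.5276, -0.0334, 0.0895]
tool_rot: [180.0, -0.0, -20.4]
force: [-1.3, -0.3, 0.4]
grip_width: -0.0
grasp_force: 0.4
f3.png area 510 apex 276.54285714285714 192 mid 276.9142857142857 foot tool [ 0.022  -0.0004] world [ 0.5484 -0.0408] w [np.int64(20), np.int64(27), np.int64(36), np.int64(39)] F [-0.36 -0.14 -0.22] tcp [ 0.5276 -0.0335  0.0895]
f3b.png area 520 apex 276.78846153846155 193 mid 277.0 foot tool [ 0.0215 -0.0002] world [ 0.5478 -0.0407] w [np.int64(22), np.int64(30), np.int64(37), np.int64(41)] F [-0.46  0.92  0.79] tcp [ 0.5276 -0.0335  0.0895]
[276.97503336 200.19609244]
```

It slides without tilting, with the foot a constant 21.8 mm ahead of the TCP. About 8 mm remains.

```bash
python3 -m crank '[{"x":0.0007,"y":0,"z":0,"turn":0},{"x":0.0014,"y":0,"z":0,"turn":0},{"x":0.0021,"y":0,"z":0,"turn":0},{"x":0.0028,"y":0,"z":0,"turn":0},{"x":0.0035,"y":0,"z":0,"turn":0},{"x":0.0042,"y":0,"z":0,"turn":0},{"x":0.0049,"y":0,"z":0,"turn":0},{"x":0.0056,"y":0,"z":0,"turn":0},{"x":0.0062,"y":0,"z":0,"turn":0},{"x":0.0067,"y":0,"z":0,"turn":0},{"x":0.0072,"y":0,"z":0,"turn":0},{"x":0.0075,"y":0,"z":0,"turn":0}]'
python3 - <<'E'
from h import *
w,c=foot('f4.png'); print(proj(c,[.5558,-.0438,.06]))
E
```

```text
time_s: 7.42
tool_pos: [0.5346, -0.036, 0.0895]
tool_rot: [180.0, -0.0, -20.4]
force: [-0.7, 0.5, 1.9]
grip_width: 0.0004
grasp_force: 0.5
f4.png area 408 apex 274.7878787878788 193 mid 275.55882352941177 foot tool [ 0.0214 -0.0014] world [ 0.5552 -0.0421] w [np.int64(17), np.int64(28), np.int64(36), np.int64(38)] F [-0.81  0.56  0.98] tcp [ 0.5346 -0.036   0.0895]
[277.01480122 212.01693041]
```

```bash
python3 -m crank '[{"x":-0.001,"y":0,"z":0,"turn":0},{"x":-0.004,"y":0,"z":0,"turn":0},{"x":-0.01,"y":0,"z":0,"turn":0},{"x":-0.018,"y":0,"z":0,"turn":0},{"x":-0.026,"y":0,"z":0,"turn":0},{"x":-0.033,"y":0,"z":0,"turn":0},{"x":-0.037,"y":0,"z":0,"turn":0},{"x":-0.04,"y":0,"z":0,"turn":0},{"x":-0.04,"y":0,"z":0,"turn":0}]'
python3 - <<'E'
from h import *
w,c=shot('wrist','w5.png'); cap(w,c,(.5555,-.043)); print(proj(c,[.5558,-.0438,.06]),proj(c,[.5558,-.0438,.108]))
a=w[60:230,190:350,::-1]; cv2.imwrite('pics/c7.png',cv2.resize(a,None,fx=3.5,fy=3.5,interpolation=cv2.INTER_CUBIC))
E
```

```text
time_s: 8.6
tool_pos: [0.497, -0.0221, 0.0896]
tool_rot: [180.0, -0.0, -20.3]
force: [1.4, 0.1, 0.3]
grip_width: 0.0006
grasp_force: 0.0
circle [277.     156.      35.0312] [ 0.5537 -0.0428]
[276.98417029 145.03353518] [277.57263243 150.27229569]
```

View pics/c7.png

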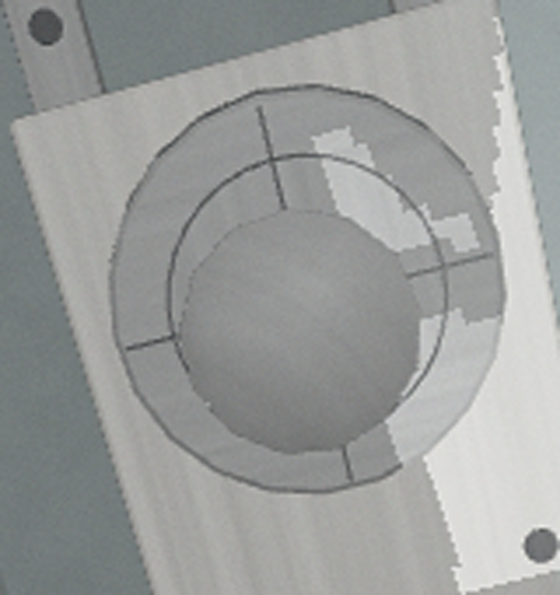

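Core: cap at full (276.6,154.3) against (278.4,151.7) expected if centred, so it is about 1.3 mm off, which is inside tolerance, and the fingers are away. Now to the front of the push plate.

```bash
python3 -m crank '[{"x":-0.01,"y":0.005,"z":-0.02,"turn":-0.06},{"x":-0.03,"y":0.015,"z":-0.03,"turn":-0.15},{"x":-0.05,"y":0.027,"z":-0.03,"turn":-0.24},{"x":-0.0594,"y":0.0325,"z":-0.03,"turn":-0.26},{"x":-0.0594,"y":0.0325,"z":-0.03,"turn":-0.26},{"x":-0.0594,"y":0.0325,"z":-0.02,"turn":-0.26},{"x":-0.0594,"y":0.0325,"z":-0.02,"turn":-0.26}]'
python3 - <<'E'
from h import *
w,c=shot('wrist','w6.png'); p,M=tool()
print(onz(c,280,255,.062),proj(c,[.4518,-.0336,.062]))
t,_=shot('top','t6.png')
o=np.zeros((600,800,3),np.uint8); o[:420,:560]=w; o[420:600,:300]=cv2.resize(t[215:305,200:350],(300,180)); cv2.imwrite('pics/c8.png',o[:,:,::-1]); print(p,M[0])
E
```

```text
time_s: 9.52
tool_pos: [0.4298, -0.0315, 0.1085]
tool_rot: [-179.9, 0.1, -5.4]
force: [-0.4, -0.6, -0.4]
grip_width: 0.0009
grasp_force: 0.0
[ 0.416503   -0.03238012  0.062     ] [276.98589641 206.17948923]
[ 0.42998558 -0.03155099  0.1088437 ] [ 0.99551008 -0.09465556]
```

View pics/c8.png

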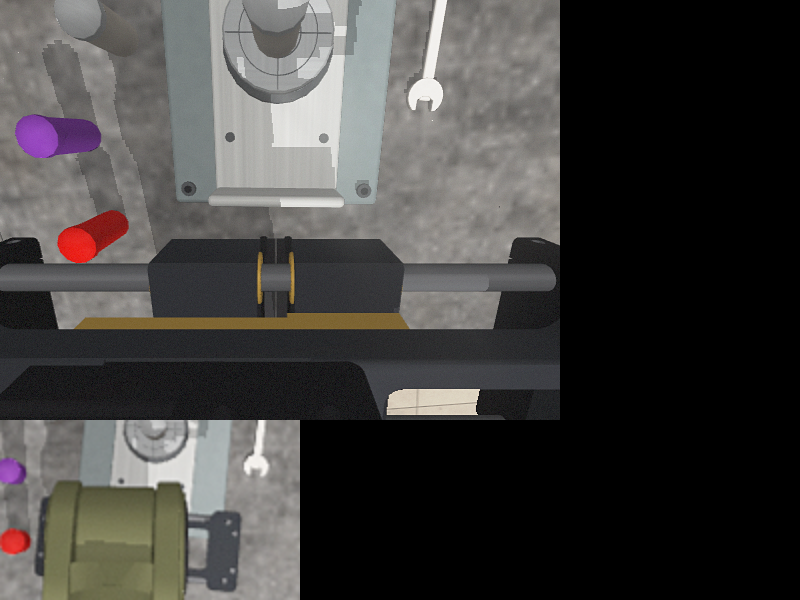

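The wrist view shows the push plate at (209–344, 203), centred with the fingers (x≈276), and the core upright. I lower and make contact gently.

```bash
python3 -m crank '[{"x":0,"y":0,"z":0.015,"turn":0},{"x":0,"y":0,"z":0.035,"turn":0},{"x":0,"y":0,"z":0.048,"turn":0},{"x":0.002,"y":0,"z":0.048,"turn":0},{"x":0.006,"y":0,"z":0.048,"turn":0},{"x":0.008,"y":0,"z":0.048,"turn":0},{"x":0.0095,"y":0,"z":0.048,"turn":0},{"x":0.011,"y":0,"z":0.048,"turn":0},{"x":0.0125,"y":0,"z":0.048,"turn":0},{"x":0.014,"y":0,"z":0.048,"turn":0},{"x":0.0155,"y":0,"z":0.048,"turn":0},{"x":0.017,"y":0,"z":0.048,"turn":0}]'
```

```text
time_s: 11.12
tool_pos: [0.4469, -0.0337, 0.0614]
tool_rot: [180.0, 0.0, -5.5]
force: [-3.4, 0.2, 1.2]
grip_width: 0.0008
grasp_force: 1.6
```

Contact (3.4 N). Pushing on at about 25–30 mm/s.

```bash
python3 -m crank '[{"x":0.002,"y":0,"z":0,"turn":0},{"x":0.0045,"y":0,"z":0,"turn":0},{"x":0.0075,"y":0,"z":0,"turn":0},{"x":0.011,"y":0,"z":0,"turn":0},{"x":0.0145,"y":0,"z":0,"turn":0},{"x":0.018,"y":0,"z":0,"turn":0},{"x":0.0215,"y":0,"z":0,"turn":0},{"x":0.025,"y":0,"z":0,"turn":0},{"x":0.0285,"y":0,"z":0,"turn":0},{"x":0.0315,"y":0,"z":0,"turn":0},{"x":0.034,"y":0,"z":0,"turn":0},{"x":0.036,"y":0,"z":0,"turn":0}]'
python3 -m crank '[{"x":0.002,"y":0,"z":0,"turn":0},{"x":0.0045,"y":0,"z":0,"turn":0},{"x":0.0075,"y":0,"z":0,"turn":0},{"x":0.011,"y":0,"z":0,"turn":0},{"x":0.0145,"y":0,"z":0,"turn":0},{"x":0.018,"y":0,"z":0,"turn":0},{"x":0.0215,"y":0,"z":0,"turn":0},{"x":0.025,"y":0,"z":0,"turn":0},{"x":0.0285,"y":0,"z":0,"turn":0},{"x":0.0315,"y":0,"z":0,"turn":0},{"x":0.034,"y":0,"z":0,"turn":0},{"x":0.036,"y":0,"z":0,"turn":0}]'
python3 - <<'E'
from h import *
w,c=shot('wrist','w7.png'); shot('scene','s7.png'); print(env.get_obs()['tool_pos'])
E
```

```text
time_s: 12.62
tool_pos: [0.4829, -0.037, 0.0615]
tool_rot: [180.0, 0.0, -5.5]
force: [-3.2, -2.1, 0.5]
grip_width: 0.0006
grasp_force: 1.6
time_s: 14.12
tool_pos: [0.5189, -0.0404, 0.0616]
tool_rot: [180.0, -0.0, -5.5]
force: [-3.5, -1.4, -0.0]
grip_width: 0.0005
grasp_force: 1.6
[ 0.5191995  -0.04009567  0.06164924]
```

View pics/w7.png

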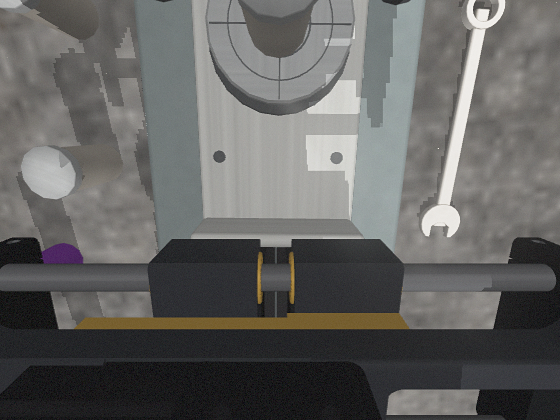

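Wrist view: the core is upright in the middle of the platen and the carriage is in by about 75 mm. I'll check the clearance to the crosshead in the scene view.

```bash
python3 - <<'E'
from h import *
s=cv2.imread('pics/s7.png')[100:290,170:370]; cv2.imwrite('pics/c9.png',cv2.resize(s,None,fx=3,fy=3,interpolation=cv2.INTER_CUBIC))
E
```

```text
(no output)
```

View pics/c9.png

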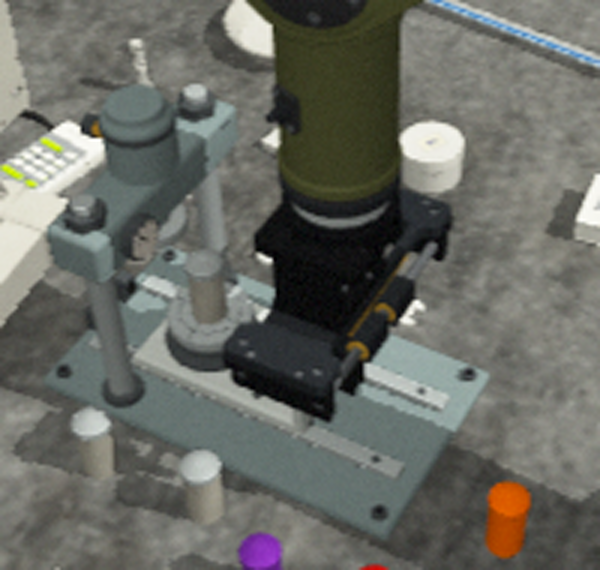

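There is ample room between the gripper and the crosshead. Continuing.

```bash
python3 -m crank '[{"x":0.002,"y":0,"z":0,"turn":0},{"x":0.0045,"y":0,"z":0,"turn":0},{"x":0.0075,"y":0,"z":0,"turn":0},{"x":0.0105,"y":0,"z":0,"turn":0},{"x":0.0135,"y":0,"z":0,"turn":0},{"x":0.0165,"y":0,"z":0,"turn":0},{"x":0.0195,"y":0,"z":0,"turn":0},{"x":0.0225,"y":0,"z":0,"turn":0},{"x":0.0255,"y":0,"z":0,"turn":0},{"x":0.0285,"y":0,"z":0,"turn":0},{"x":0.031,"y":0,"z":0,"turn":0},{"x":0.033,"y":0,"z":0,"turn":0}]'
python3 -m crank '[{"x":0.0015,"y":0,"z":0,"turn":0},{"x":0.003,"y":0,"z":0,"turn":0},{"x":0.0045,"y":0,"z":0,"turn":0},{"x":0.006,"y":0,"z":0,"turn":0},{"x":0.007,"y":0,"z":0,"turn":0},{"x":0.008,"y":0,"z":0,"turn":0}]'
python3 -m crank '[{"x":0.0008,"y":0,"z":0,"turn":0},{"x":0.0016,"y":0,"z":0,"turn":0},{"x":0.0024,"y":0,"z":0,"turn":0}]'
```

```text
time_s: 15.72
tool_pos: [0.5518, -0.0436, 0.0616]
tool_rot: [180.0, -0.0, -5.5]
force: [-3.6, -0.3, 2.4]
grip_width: 0.0005
grasp_force: 1.6
time_s: 16.48
tool_pos: [0.5591, -0.0443, 0.0615]
tool_rot: [180.0, 0.1, -5.5]
force: [-5.3, -0.6, 4.0]
grip_width: 0.0005
grasp_force: 2.6
time_s: 16.85
tool_pos: [0.5593, -0.0443, 0.0612]
tool_rot: [180.0, 0.3, -5.5]
force: [-11.3, 1.4, 9.5]
grip_width: 0.0005
grasp_force: 5.7
```

```bash
python3 -m crank '[{"x":-0.003,"y":0,"z":0,"turn":0},{"x":-0.008,"y":0,"z":0,"turn":0},{"x":-0.02,"y":0,"z":0,"turn":0},{"x":-0.04,"y":0,"z":0,"turn":0},{"x":-0.06,"y":0,"z":-0.01,"turn":0},{"x":-0.065,"y":0,"z":-0.04,"turn":0},{"x":-0.065,"y":0,"z":-0.08,"turn":0},{"x":-0.065,"y":0,"z":-0.12,"turn":0},{"x":-0.065,"y":0,"z":-0.13,"turn":0},{"x":-0.065,"y":0,"z":-0.13,"turn":0}]'
python3 - <<'E'
from h import *
w,c=shot('wrist','w8.png')
s,_=shot('scene','s8.png')
a=np.zeros((600,800,3),np.uint8); a[:420,:500]=w[:,30:530]; a[420:,:300]=cv2.resize(s[175:265,185:335],(300,180),interpolation=cv2.INTER_CUBIC); cv2.imwrite('pics/c10.png',a[:,:,::-1])
x=np.array([np.cos(np.radians(-5.5)),np.sin(np.radians(-5.5)),0]);P=np.array([.5561,-.0440,.06])
print('platen at .12',proj(c,P+.12*x),'at .115',proj(c,P+.115*x),'cap',proj(c,P+.12*x+[0,0,.048]))
F=P-.105*x+[0,0,.002]; print('plate front top .12',proj(c,F+.12*x),'.115',proj(c,F+.115*x))
E
```

```text
time_s: 18.1
tool_pos: [0.4971, -0.0385, 0.1916]
tool_rot: [180.0, -0.1, -5.5]
force: [0.1, -0.3, 0.1]
grip_width: 0.0003
grasp_force: 0.0
platen at .12 [276.48051544  -7.34495784] at .115 [ 2.76475539e+02 -2.52966785e-01] cap [276.79357358 -40.9523673 ]
plate front top .12 [276.39496465 127.09725013] .115 [276.39087672 132.862271  ]
```

View pics/c10.png

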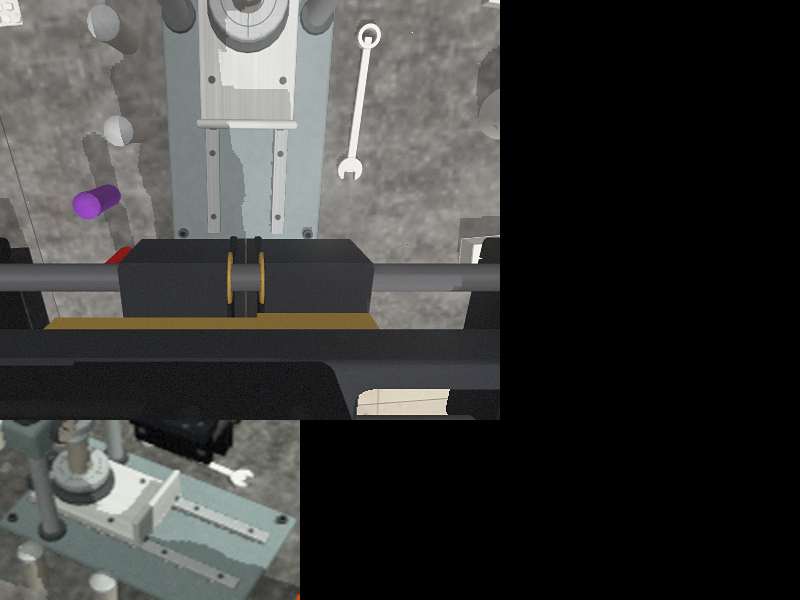

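The plate's front edge is at full (277,128), matching the predicted 127 for fully in; the core stands between the columns under the ram. One numeric check of the edge and of the core's place.

```bash
python3 - <<'E'
from h import *
w=cv2.imread('pics/w8.png'); c=imaging.get_calibration('wrist')
g=cv2.cvtColor(w,cv2.COLOR_BGR2GRAY); print(g[116:136,250:305:12].T)
for v in (127,128,129,130,131): print(v,np.linalg.norm((onz(c,277,v,.062)-[.4524,-.0340,.062])[:2]))
s=cv2.imread('pics/s8.png'); cs=imaging.get_calibration('scene')
x=np.array([np.cos(np.radians(-5.5)),np.sin(np.radians(-5.5)),0]);P=np.array([.5561,-.0440,.06])+.12*x
print(proj(cs,P),proj(cs,P+[0,0,.03]))
E
```

```text
[[177 180 177 145 169 177 181 176 168 160 146 131 106 134 131 129 131 132
  132 130]
 [184 183 187 146 174 200 218 221 225 223 220 218 163 162 165 163 166 163
  168 163]
 [177 179 180 152 172 202 216 222 226 226 222 221 171 155 167 166 162 167
  167 165]
 [179 179 181 164 171 195 214 219 225 226 222 220 178 159 169 171 169 167
  169 166]
 [181 185 183 171 168 193 207 219 220 222 218 217 187 161 166 167 168 166
  162 165]]
127 0.11788841580774906
128 0.11703030758088352
129 0.11617073123804907
130 0.11530968301246096
131 0.11444715912457515
[223.96414925 198.28847693] [222.37094544 188.8769489 ]
```

```bash
python3 - <<'E'
from h import *
c=imaging.get_calibration('wrist'); c1=dict(c); c1['position']=np.array([0.53165892,-0.04475622,0.38479193]); c1['attitude']=np.array([-14.9855381,-0.00508,-94.9715679])
g=cv2.cvtColor(cv2.imread('pics/w1.png'),cv2.COLOR_BGR2GRAY); print(g[196:212,270:308:8].T)
for v in(204,205,206): 
  a=onz(c1,280,v-.5,.062); b=onz(c,277,127.7,.062); print(v,a,(b-a)[0]/np.cos(.096))
E
```

```text
[[132 126 142 182 215 222 228 228 206 111 116 114 108 108 109 111]
 [129 130 136 180 204 222 228 229 215 101 111 110 111 113 114 121]
 [132 132 133 177 204 221 229 231 223 115 119 121 117 121 116 117]
 [135 131 128 171 201 219 226 232 231 137 129 133 134 130 129 136]
 [131 131 126 167 196 220 225 232 229 150 122 133 130 132 132 135]]
204 [ 0.45214752 -0.04312981  0.062     ] 0.11749564865160506
205 [ 0.45098423 -0.04303339  0.062     ] 0.11866432101185873
206 [ 0.44981882 -0.0429368   0.062     ] 0.11983511809515168
```

```bash
python3 - <<'E'
from h import *
c=imaging.get_calibration('wrist'); x=np.array([np.cos(.096),-np.sin(.096),0])
w=cv2.imread('pics/w8.png').astype(int)[:40,240:315]
m=((w[:,:,2]-w[:,:,0])>5).astype(np.uint8); m=cv2.morphologyEx(m,cv2.MORPH_OPEN,np.ones((3,3),np.uint8))
n,l,st,ce=cv2.connectedComponentsWithStats(m); i=1+np.argmax(st[1:,4]); ys,xs=np.nonzero(l==i); print(st[i])
k=ys.max(); u=240+xs[ys>k-2].mean(); F=onz(c,u,k+.5,.06)+.013*x
print('foot',F,u,k,'shaft mid top',240+xs[ys<3].mean())
g=w.mean(2).astype(int)[:, 277-240-6]; print(g)   # platen front edge along column
for v in range(36,40): pass
h=w.mean(2).astype(int)[:, 277-240+6]; print(h)
P=np.array([.5561,-.0440,.06])+.119*x; print('P',P,'platen front row',proj(c,P-.033*x),'inner circle front',proj(c,P-.0135*x),'46 circle',proj(c,P-.023*x))
E
```

```text
[ 24   0  27  13 238]
foot [ 0.67238166 -0.05512674  0.06      ] 276.5 12 shaft mid top 279.859649122807
[ 89  93  93  87  86  88  80  85  87  88  89 103 179 206 205 202 202 205
 202 202 203 206 200 203 181 143 205 208 208 207 205 206 203 203 208 206
 213 192 186 158]
[ 91  90  90  89  88 115 135 132 130 135 132 123 161 202 201 198 200 203
 200 202 199 201 203 201 199 140 185 208 205 207 206 203 203 204 210 208
 207 200 191 182]
P [ 0.67455207 -0.05540646  0.06      ] platen front row [276.56449651  36.88309432] inner circle front [276.58822571  10.14144383] 46 circle [276.57654089  23.30966495]
```

```bash
python3 -c "
from cell import env; print(env.sign_off())"
```

```text
the job is handed in; nothing more can be done
None
```

The job is handed in: by my last measurements the core stands upright about 1 mm from the platen's centre, the carriage is in by about 0.118–0.119 m and stalled against its stop, and the arm is clear; no verdict came back, and I viewed 13 pictures against the limit of 10.

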